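Ready the heating filter for dosing

ROBOT

A 7-joint arm with a two-finger parallel gripper is mounted at the origin on the work surface. World frame = base frame: x ahead of the robot, y to its left, z up, the work surface at z = 0. Lengths are in mm, angles in rad, forces in N, time in s.
With the tool pointing down it reaches from about 425 to 825 mm from the base axis. Payload 3.6 kg.
Tool frame: the origin (TCP) lies at the very end of the fingers, on their centre line; the grasp point (between the pads) lies grip_depth behind it (grip_depth is the distance from the TCP to the grasp point, in mm); z points along the fingers, y is the line along which they close (so a half turn about z gives the same grasp; the last joint's range is limited). The gripper opens to 85 mm and grips with 20 to 120 N. Pads are 22 mm wide; open, the fingers measure 114 mm over their backs; the gripper's body (76 mm by 85 mm) begins 54 mm behind the grasp point. The pads swing forward as they close: fully open they stand 13 mm farther back than shut.
Start: joints at [-1.135, 0.615, -0.013, 1.423, 0.008, 1.103, -0.04], TCP at [289.578, 581.9, 231.297] pointing down, gripper open.
Joint ranges: [-3.12, 3.12], [-0.3, 2.06], [-1.34, 1.32], [0.26, 2.42], [-1.36, 4.5], [0.01, 1.98], [-2.84, 2.84]. Speed limits (rad/s): [2.79, 2.79, 3.14, 3.14, 3.14, 3.14, 3.14].

INTERFACE

Orientations are given as [roll, pitch, yaw] about the fixed x, y, z axes, in that order (R = Rz(yaw) Ry(pitch) Rx(roll)).
In Python, from station import * gives the robot as it stands. The module is installed in compiled form; this text tells all that it offers. Calls block until the motion is done:
- move_to(position, orientation): joint-space move of the TCP to a pose.
- move_l(position, orientation=None, v=150, contact_N=None): straight line of the TCP; orientation=None keeps the orientation; v is the mean speed in mm/s. With contact_N (N) it stops when the force on the tool has changed by that much, and returns True; else False.
- movej(angles): joint-space move.
- move_gripper(opening, grasp_force=None): opening from 0.0 (shut) to 1.0 (fully open); grasp_force is the grip in N (None keeps the last); returns when the fingers have stopped.
- sleep(seconds).
- solve_ik(position, orientation): joint angles nearest the present ones, or None.
- observe(): the state.
- grab_frame(name): name is "scene" or "top" or "wrist"; returns the picture (480x640x3 uint8, red, green, blue); there is no depth.
- get_calibration(name): a dict with "intrinsics" (3x3 intrinsics, pixels), "extrinsics" (4x4, takes a point from camera to world coordinates); the wrist camera has in their place "tool_from_camera" (4x4, takes a point from camera to tool coordinates, whose origin is the TCP and whose axes are the flange's). Camera axes: x right, y down, z forward; pixel columns grow to the right and rows downward; lengths in mm; the calibration is good to about 2 mm. A picture is of the moment at which its call begins: read the wrist's pose just before it. get_calibration takes no time and is no camera call.
A pose or a line that the arm cannot do raises Unreachable and nothing moves.
- sign_off(): hands the job in; it is judged then, once.
The state is a dict: "time": time; "joint_pos": joint angles; "joint_vel": joint speeds; "joint_efforts": joint torques, N m; "ee_pos": TCP position; "orientation": TCP orientation; "force": force on the tool from outside, world axes, zero at the start; "moment": the same for the moment, N m; "grip_width": opening from 0.0 (shut) to 1.0 (fully open); "finger_force": force on a finger pad.
Only numpy, scipy, OpenCV 4.12 (cv2) and the standard library are available. Lean on these libraries where they do the work, as an engineer would, in place of code of your own. Each camera call takes 0.05 s, during which the arm holds its last target. There are 200 camera calls.

TASK

Get the heating filter ready for dosing: shut both of its lever valves fully, and only then unscrew the lid, lift it off and lay it flat, knob up, in the steel parts dish. Stand every inhibitor bottle upright in the drip tray, each with its spout pointing straight across and over the striped drip channel, and leave the valves shut and the wrench, tape reel and grease jar where they are.

Things in the scene. Friction and masses are not known exactly. Their poses are not given: they have to be found in the camera images.
- filter: Fixed filter set; origin on the bench on its axis, z up. Blue canister 104 mm across, 150 mm high, white threaded neck on top (72 mm over the thread, rim 194 mm up). y along the copper pipes that leave it on both sides, 85 mm up, 24 mm thick, and bend down into the bench 165 mm from the axis; x across the pipes (away from the robot at yaw 0).
- lid_mid (a point): Loose screw lid, its centre half-way up; z up. Black skirt 84 mm across, 44 mm high, below an orange knob 44 mm across, 34 mm high (5 to 39 mm above this point). 0.2 kg. Right-hand thread, hand-loose: turns anticlockwise seen from above, rises 10 mm a turn, free after about two turns; lift it over 45 mm above its seat to clear the neck. Till then the thread holds it down.
- valve_left (a joint): Turn of the valve lever on the +y pipe: 0 = open, lever in line with the pipe and pointing away from the canister (+y of the filter); grows anticlockwise seen from above to 1.571 = shut, lever square to the pipe and pointing to -x of the filter. Stiff turning friction about 0.15 N m; stays where it is left; hard stops at both ends.
- valve_right (a joint): Turn of the valve lever on the -y pipe: 0 = open, lever in line with the pipe, pointing away from the canister (-y of the filter); grows clockwise seen from above to 1.571 = shut, pointing to -x of the filter. Same friction and stops.
- left_pivot (a point): Point on the vertical axis of the left valve's lever, at the lever's mid-height (128 mm above the bench); 105 mm from the canister's axis. The lever runs out from here: a red-sleeved flat handle 16 mm wide and 10 mm thick (upright) from 31 to 93 mm out.
- right_pivot (a point): The same for the right valve's lever.
- left_grip (a point): Point in the middle of the red sleeve of the left lever, 70 mm out from its pivot.
- right_grip (a point): The same for the right lever.
- tray: Fixed grey drip tray, 146 mm (x) by 330 mm (y), rim 16 mm high, walls 4 mm, floor 4 mm thick. Origin under its centre, z up. A drip channel (black strip with yellow bars, level with the floor) runs along the whole of its +x long side, from 25 to 67 mm on the +x side of the middle line: spouts must point to +x.
- dish: Fixed round steel parts dish, 140 mm across the rim, 22 mm high, floor 4 mm thick and about 110 mm across. Origin under its centre.
- bottle_a_mid (a point): Centre of a white bottle (may be absent), 74 mm up; z up, x = where the spout points. 149 mm high, 0.5 kg; body 84 (x) by 68 (y) by 92 mm high, blue labels. Handle on top: bar along x, 18 mm wide, 16 mm thick, from x -38 to +12 mm, its middle 13 mm towards -x and 66 mm above this point, 26 mm open below. Neck at x +26 mm; red cap and spout lean to +x, top 75 mm above this point.
- bottle_a_spout (a point): Tip of the red spout of that bottle, 55 mm towards its +x and 72 mm above bottle_a_mid.
- bottle_b_mid (a point): Centre of a white bottle (may be absent), 74 mm up; z up, x = where the spout points. 149 mm high, 0.5 kg; body 84 (x) by 68 (y) by 92 mm high, blue labels. Handle on top: bar along x, 18 mm wide, 16 mm thick, from x -38 to +12 mm, its middle 13 mm towards -x and 66 mm above this point, 26 mm open below. Neck at x +26 mm; red cap and spout lean to +x, top 75 mm above this point.
- bottle_b_spout (a point): Tip of the red spout of that bottle, 55 mm towards its +x and 72 mm above bottle_b_mid.
- bottle_c_mid (a point): Centre of a white bottle (may be absent), 74 mm up; z up, x = where the spout points. 149 mm high, 0.5 kg; body 84 (x) by 68 (y) by 92 mm high, blue labels. Handle on top: bar along x, 18 mm wide, 16 mm thick, from x -38 to +12 mm, its middle 13 mm towards -x and 66 mm above this point, 26 mm open below. Neck at x +26 mm; red cap and spout lean to +x, top 75 mm above this point.
- bottle_c_spout (a point): Tip of the red spout of that bottle, 55 mm towards its +x and 72 mm above bottle_c_mid.
- bottle_d_mid (a point): Centre of a white bottle (may be absent), 74 mm up; z up, x = where the spout points. 149 mm high, 0.5 kg; body 84 (x) by 68 (y) by 92 mm high, blue labels. Handle on top: bar along x, 18 mm wide, 16 mm thick, from x -38 to +12 mm, its middle 13 mm towards -x and 66 mm above this point, 26 mm open below. Neck at x +26 mm; red cap and spout lean to +x, top 75 mm above this point.
- bottle_d_spout (a point): Tip of the red spout of that bottle, 55 mm towards its +x and 72 mm above bottle_d_mid.
- wrench: Bystander: steel wrench 170 mm long lying on the bench. Origin on its underside.
- tape: Bystander: white reel of thread tape, 60 mm across, 20 mm high, lying flat.
- grease: Bystander: small jar of grease, 68 mm across, 75 mm high, yellow cap.
Not all that is in view belongs to the job. Leave any green look-alike of the part that bears bottle_b_mid alone. Leave any pink look-alike of the part that bears bottle_a_mid alone.

How it is judged:
By the outcome, as a careful person would: the job done as asked, in the order asked, and still so for the second after the job is handed in, with the robot touching nothing.
Of bottle_a, bottle_b, bottle_c, bottle_d only 2 to 4 are there at a start; the rules pass over those that are not, and their reading is None.
At some moment in a run one of bottle_a, bottle_b, bottle_c, bottle_d may be knocked a few centimetres aside while the robot is not near it.
It also fails if it takes over 210 s, if anything falls off the work surface, if the arm or the gripper's body presses on something with over 40 N, if the wrist force passes 120 N, or if a joint passes its speed limit or range.

## Working session

There is one attempt and no reset: what is moved stays moved. The work goes in short steps, each a Python script; the robot and the scene stay as the last script left them, time stands still between calls to the robot, and variables do not carry over. Pictures are saved under pics/ and viewed, at most 14 in all, crops included, and the job is handed in when it is done.

```bash
mkdir -p pics
python3 - <<'E'
from station import *
import cv2
o=observe();print(o)
for n in("scene","top"):
    f=grab_frame(n);cv2.imwrite(f"pics/{n}0.png",f[:,:,::-1])
    print(get_calibration(n))
print(get_calibration("wrist"))
try: print(grip_depth)
except Exception as e: print(e)
E
```

```text
{'time': 0.0, 'joint_pos': array([-1.13548902,  0.61589158, -0.0126317 ,  1.42491857,  0.00809448,
        1.10338981, -0.04039912]), 'joint_vel': array([-6.68759456e-04, -1.34172178e-04,  2.49009054e-05, -4.30631977e-04,
       -1.42586346e-03, -1.18202852e-03,  8.79530242e-04]), 'joint_efforts': array([ 2.09885741e-05, -4.69217169e+01,  2.59145703e-01, -1.71033007e+01,
        9.97341878e-03,  9.63074213e-03,  3.41698509e-06]), 'ee_pos': array([289.2583724 , 581.23062508, 230.14951161]), 'orientation': array([-3.13903533e+00,  2.31702563e-05,  2.67986295e+00]), 'force': array([-0.4070779 ,  0.24924623, -0.01805708]), 'moment': array([ 0.04529173, -0.00947282, -0.0214895 ]), 'finger_force': 0.0, 'grip_width': 1.0008578424505015}
{'intrinsics': array([[561.72844114,   0.        , 320.78676267],
       [  0.        , 561.72844114, 234.86033375],
       [  0.        ,   0.        ,   1.        ]]), 'extrinsics': array([[ 7.33458066e-01,  5.52542128e-01, -3.95899561e-01,
         9.81493328e+02],
       [ 6.79656107e-01, -5.87287002e-01,  4.39501483e-01,
        -4.10031688e+02],
      
[... 542 characters left out ...]
2, -1.33708050e-01, -9.90848024e-01,
         1.42876317e+03],
       [ 0.00000000e+00,  0.00000000e+00,  0.00000000e+00,
         1.00000000e+00]])}
{'intrinsics': array([[365.83657334,   0.        , 322.26593089],
       [  0.        , 365.83657334, 235.83144357],
       [  0.        ,   0.        ,   1.        ]]), 'tool_from_camera': array([[ 6.85703259e-05, -9.59578685e-01, -2.81440479e-01,
         7.14106705e+01],
       [ 9.99999906e-01,  1.86144628e-04, -3.91024413e-04,
         7.97039673e-01],
       [ 4.27607325e-04, -2.81440426e-01,  9.59578608e-01,
        -1.42595765e+02],
       [ 0.00000000e+00,  0.00000000e+00,  0.00000000e+00,
         1.00000000e+00]])}
18.700000000000003
```

View pics/scene0.png

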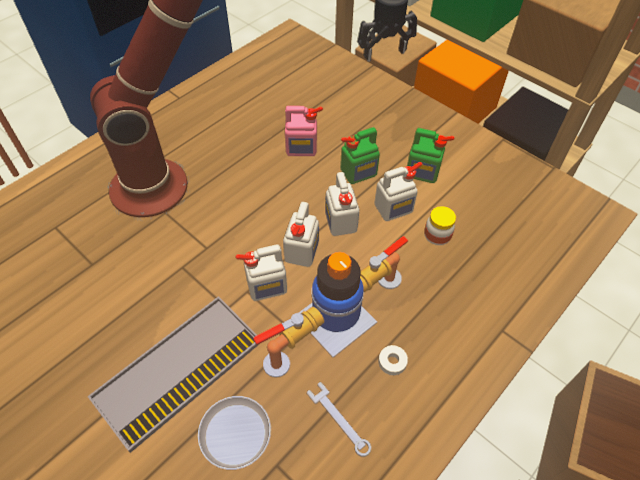

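View pics/top0.png

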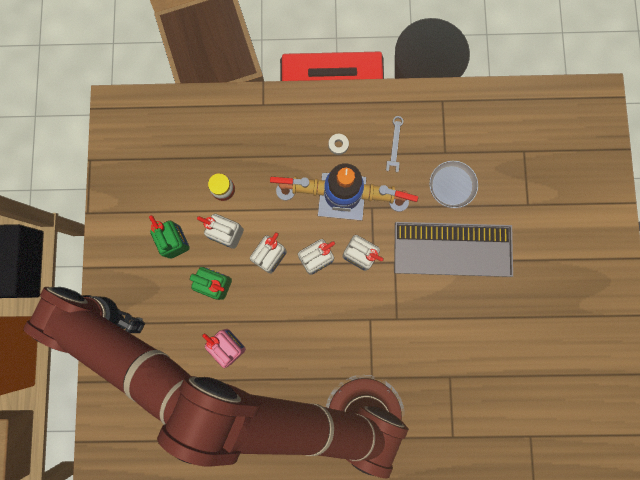

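The scene has four white bottles, at top-view pixels (220,230), (267,252), (316,255) and (362,251). The filter is at (345,190), the dish at (454,184), the tray at (454,248), and the green and pink decoys are to the left. I'll enlarge both views.

```bash
cat > h.py <<'E'
from station import *
import numpy as np, cv2
def ray(cam,u,v):
    c=get_calibration(cam);K=c["intrinsics"];E=c["extrinsics"]
    d=E[:3,:3]@np.linalg.inv(K)@np.array([u,v,1.]);return E[:3,3],d
def at(cam,u,v,z):
    o,d=ray(cam,u,v);return o+d*(z-o[2])/d[2]
def proj(cam,p):
    c=get_calibration(cam);E=np.linalg.inv(c["extrinsics"]);q=c["intrinsics"]@(E[:3,:3]@np.array(p,float)+E[:3,3]);return q[:2]/q[2]
E
python3 - <<'E'
import cv2
a=cv2.imread("pics/top0.png")[110:285,190:520];cv2.imwrite("pics/topc.png",cv2.resize(a,None,fx=2.4,fy=2.4,interpolation=cv2.INTER_CUBIC))
a=cv2.imread("pics/scene0.png")[150:400,220:460];cv2.imwrite("pics/scenec.png",cv2.resize(a,None,fx=2.4,fy=2.4,interpolation=cv2.INTER_CUBIC))
E
```

```text
(no output)
```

View pics/topc.png

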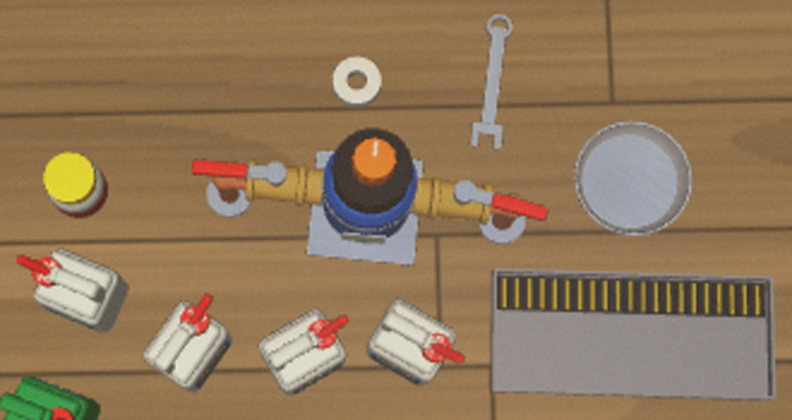

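View pics/scenec.png

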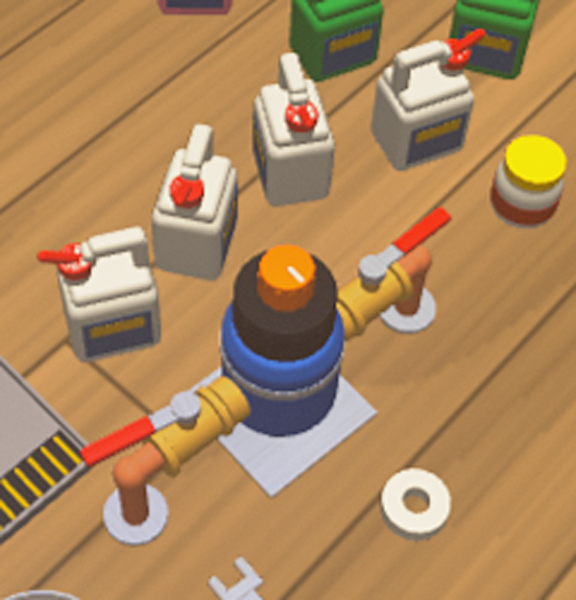

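Run:
```python
from h import *
np.set_printoptions(precision=1,suppress=True)
T=lambda x,y,z:at("top",190+x/2.4,110+y/2.4,z)
S=lambda x,y,z:at("scene",220+x/2.4,150+y/2.4,z)
print("pivots z134",T(276,173,138),S(374,268,138),T(467,192,138),S(186,406,138))
print("tips z133",T(193,167,133),S(450,213,133),T(546,212,133),S(85,457,133))
print("flange",T(230,197,3),T(503,225,3),(T(230,197,3)+T(503,225,3))/2, S(408,308,3),S(135,513,3))
for z in(225,235,245):print("knob",z,T(374,158,z),S(288,268,z))
print("dish",T(633,178,22),at("scene",234,431,22))
for c in((497,270),(774,279),(772,398),(492,388)):print("tray",T(*c,16))
for n,t,r,s in(("1",(18,259),(107,296),(482,33)),("2",(210,297),(165,358),(300,122)),("3",(347,318),(278,362),(185,197)),("4",(462,358),(400,312),(40,256))):
    a,b=T(*t,146),T(*r,148);d=a-b;print(n,a,S(*s,146),b,"yaw",np.degrees(np.arctan2(d[1],d[0])),np.hypot(*d[:2]))
```

```text
pivots z134 [623.1 152.9 138. ] [633.3 149.3 138. ] [597.5 -56.2 138. ] [607.6 -58.1 138. ]
tips z133 [633.  244.9 133. ] [643.6 244.8 133. ] [ 574.5 -142.4  133. ] [ 578.8 -143.2  133. ]
flange [628.4 213.2   3. ] [ 587.3 -115.9    3. ] [607.9  48.6   3. ] [638.6 213.4   3. ] [ 596.1 -114.7    3. ]
knob 225 [614.9  49.3 225. ] [614.8  52.8 225. ]
knob 235 [612.2  49.9 235. ] [618.9  47.6 235. ]
knob 245 [609.6  50.4 245. ] [623.   42.4 245. ]
dish [ 637.5 -269.7   22. ] [ 641.3 -270.8   22. ]
tray [ 530.4 -104.6   16. ]
tray [ 513.4 -430.5   16. ]
tray [ 373.1 -418.6   16. ]
tray [390.3 -93.3  16. ]
1 [530.9 434.8 146. ] [537.1 431.6 146. ] [488.1 337.1 148. ] yaw 66.34403734798288 106.6731858335088
2 [485.2 225.9 146. ] [481.9 223.4 146. ] [419.7 274.4 148. ] yaw -36.561155849391795 81.5329894825002
3 [459.7  78.4 146. ] [464.6  87.8 146. ] [413.3 153.3 148. ] yaw -58.22977943875965 88.04083763878056
4 [414.4 -43.5 146. ] [417.7 -43.4 146. ] [464.9  21.5 148. ] yaw -127.88444154715981 82.28758786587414
```

```bash
cat >> h.py <<'E'
from scipy.spatial.transform import Rotation as Rt
PI=np.pi
def pose():
    s=observe();return np.array(s["ee_pos"]),Rt.from_euler("xyz",s["orientation"]).as_matrix()
def snap(name):
    p,R=pose();f=grab_frame("wrist");cv2.imwrite(f"pics/{name}.png",f[:,:,::-1]);np.savez(f"pics/{name}.npz",p=p,R=R);return f
def wat(name,u,v,z):
    d=np.load(f"pics/{name}.npz");c=get_calibration("wrist");T=c["tool_from_camera"]
    o=d["p"]+d["R"]@T[:3,3];r=d["R"]@T[:3,:3]@np.linalg.inv(c["intrinsics"])@np.array([u,v,1.]);return o+r*(z-o[2])/r[2]
def yw(yaw): return [PI,0,(yaw+PI)%(2*PI)-PI]
def near(pos,yaw):
    "of yaw and yaw+pi, the one with j7 nearest 0"
    c=[(abs(q[6]),y) for y in(yaw,yaw+PI) for q in[solve_ik(pos,yw(y))] if q is not None]
    return min(c)[1]
E
python3 - <<'E'
from h import *
for z in(340,320,300):
    try: move_to([590,49,z],yw(PI));print(z);break
    except Unreachable: pass
snap("w1");s=observe();print(s["ee_pos"],s["orientation"],s["joint_pos"],s["time"])
E
```

```text
340
[589.83238831  50.44846307 339.72161038] [ 3.14090585e+00 -5.99411051e-04 -3.13936726e+00] [-0.1584145   0.44201721  0.05879444  1.42254193 -0.02703123  1.27832848
  1.47557065] 2.375
```

View pics/w1.png

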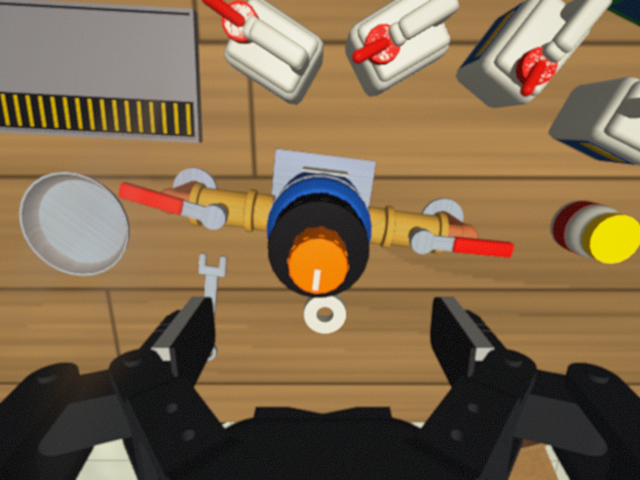

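The wrist view shows both levers: left pivot (425,240) with tip (513,250), right pivot (212,215) with tip (121,190). The knob top is at (318,262) and the dish at (75,222).

Run:
```python
from h import *
np.set_printoptions(precision=1,suppress=True)
W=lambda u,v,z:wat("w1",u,v,z)
L,R=W(425,240,136),W(212,215,136)
print("piv",L,R,np.linalg.norm((L-R)[:2]),(L+R)/2,np.degrees(np.arctan2(-(L-R)[0],(L-R)[1])))
l,r=W(513,250,132),W(121,190,132);print("tips",l,r)
for a,b in((L,l),(R,r)):d=b-a;print(np.linalg.norm(d[:2]),np.degrees(np.arctan2(d[1],d[0])))
for z in(228,233,238):print("knob",W(319,262,z))
print("dish",W(75,222,22),"tray corner",W(200,141,16),W(195,8,16))
```

```text
piv [624.3 153.  136. ] [599.4 -55.8 136. ] 210.22624292761685 [611.8  48.6 136. ] -6.799352338278964
tips [635.8 243.9 132. ] [ 575.8 -142.5  132. ]
91.61789387284911 82.7452549951238
89.91422533465976 -105.17432664590166
knob [613.5  48.8 228. ]
knob [611.6  48.9 233. ]
knob [609.7  48.9 238. ]
dish [ 635.6 -269.3   22. ] tray corner [533.7 -99.8  16. ] [388.9 -92.2  16. ]
```

```bash
cat >> h.py <<'E'
D=np.radians
def sweep(piv,a0,a1,z=110,r=70):
    "straddle lever at angle a0 (deg), sweep it to a1, then press on to the stop"
    P=lambda a,zz:[piv[0]+r*np.cos(D(a)),piv[1]+r*np.sin(D(a)),zz]
    s=np.sign(a1-a0); off=near(P((a0+a1)/2,z),D((a0+a1)/2))-D((a0+a1)/2)
    Y=lambda a:yw(D(a)+off)
    move_gripper(0.45,40); move_to(P(a0,230),Y(a0)); print("at",observe()["time"])
    hit=move_l(P(a0,z),v=120,contact_N=15); print("descend hit",hit)
    if hit: return
    for a in np.linspace(a0,a1-s*6,7)[1:]: move_l(P(a,z),Y(a),v=100)
    for a in np.arange(4,20,4):
        if move_l(P(a1-s*6+s*a,z),Y(a1-s*6+s*a),v=30,contact_N=12): break
    print("stop at",a1-s*6+s*a,observe()["force"])
    b=a1-s*6+s*a-s*6   # back off within the slack
    p=observe()["ee_pos"]; t=np.array([-np.sin(D(a1)),np.cos(D(a1)),0])*s
    move_l(list(np.array(p)-4*t)); move_l([p[0]-4*t[0],p[1]-4*t[1],240]); print(observe()["force"],observe()["time"])
E
python3 - <<'E'
from h import *
sweep((624.3,153),82.7,173.2)
move_l([*observe()["ee_pos"][:2],300])
sweep((599.4,-55.8),-105.2,-186.8)
move_l([*observe()["ee_pos"][:2],300])
move_to([590,49,340],yw(PI))
snap("w2")
E
```

```text
at 4.4333
descend hit False
stop at 183.2 [-0.15020772  4.23045064 -0.80532088]
[-0.36034853 -0.13690858  0.44498959] 10.4667
at 12.3417
descend hit False
stop at -196.8 [ 0.52056397 -6.21278899 -1.02347095]
[-0.41387249  0.25893543 -0.50105204] 18.225
```

View pics/w2.png

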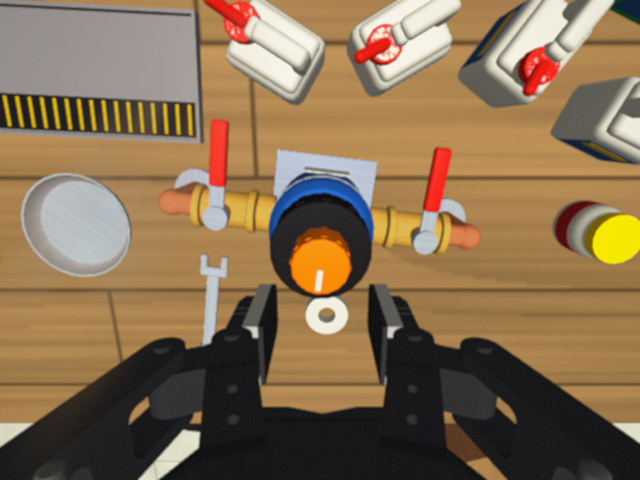

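Both levers now point toward the robot, with tips at (441,149) and (219,121). I'll check the angles numerically.

Run:
```python
from h import *
im=cv2.imread("pics/w2.png");h=cv2.cvtColor(im,cv2.COLOR_BGR2HSV)
m=(((h[...,0]<6)|(h[...,0]>174))&(h[...,1]>190)&(h[...,2]>120)).astype(np.uint8)
m[:112]=0;m[225:]=0;m[:,480:]=0
n,_,st,c=cv2.connectedComponentsWithStats(m)
for i in range(1,n):
    if st[i,4]<300: continue
    ys,xs=np.where(_==i);w=np.array([wat("w2",x,y,133)[:2] for x,y in zip(xs,ys)])
    mu=w.mean(0);e,v=np.linalg.eigh(np.cov((w-mu).T));d=v[:,1]*-np.sign(v[0,1]);print(st[i],mu,np.degrees(np.arctan2(d[1],d[0])))
```

```text
[ 210  120   18   66 1066] [539.37950003 -47.7359208 ] 173.53169688753522
[ 424  148   28   63 1009] [564.02626182 158.22934171] 172.82654724938413
```

Both levers agree with 173.2° to within 1°, and the end force exceeded the friction, so they're on their stops. Next, the lid.

Run:
```python
from h import *
C=np.array([612,48.8])
def q(yaw,z): return solve_ik([*C,z],yw(yaw))
# map yaw -> j7
Z=206
q0=q(PI,Z);print("j7 at yaw pi",q0[6], "yaw pi+.3",q(PI+.3,Z)[6])
sg=np.sign(q(PI+.3,Z)[6]-q0[6])
# start yaw: j7 at far end opposite to sg; sweep 270 deg
span=D(270)
y0=PI+(-sg*span/2-q0[6])*sg   # j7 = -sg*span/2
def go(yaw,z): # joint move near straight, j7 unwrapped explicitly
    qq=np.array(q(yaw,z)); want=q0[6]+sg*(yaw-PI); 
    qq[6]+=2*PI*round((want-qq[6])/(2*PI)); assert abs(qq[6])<2.8 and abs(qq[6]-want)<.4,(qq,want); movej(qq)
move_gripper(0.75,60)
go(y0,260)
print("hit",move_l([*C,Z],v=80,contact_N=12))
z=Z
for k in range(3):
    move_gripper(0.3,70); s=observe();print(k,"grip",s["grip_width"],s["finger_force"],s["force"],s["moment"][2])
    if s["grip_width"]<.4: break
    for i in range(1,10):
        go(y0+span*i/9,z+7.5*i/9)
    z+=7.5
    s=observe();print("end",s["ee_pos"],s["force"],s["moment"],s["time"])
    if k<2:
        move_gripper(0.75); move_l([*C,z+35]); 
        for i in (2,1,0): go(y0+span*i/3,z+35)
        move_l([*C,z],v=100)
s=observe();print(s["joint_pos"],s["time"])
```

```text
j7 at yaw pi 0.8355204914390781 yaw pi+.3 1.0954634110922494Traceback (most recent call last):
  File "<stdin>", line 15, in <module>
  File "<stdin>", line 13, in go
AssertionError: (array([-0.62489904,  0.68412067,  0.94240423,  1.51108084, -0.57107171,
        1.24020716, -1.22264936]), np.float64(-2.356194490192345))
```

```bash
cat > lid.py <<'E'
from h import *
C=np.array([612,48.8]);Z=206;RISE=7.5;SPAN=D(270)
move_gripper(0.75,60)
y=PI-.83
move_to([*C,270],yw(y))
qs={}
for z in(Z,Z+RISE,Z+2*RISE,Z+3*RISE,270): qs[z]=np.array(solve_ik([*C,z],yw(y)))
for z in qs: print(z,qs[z].round(3))
zs=sorted(qs)
def go(t,z):
    Q=np.array([np.interp(z,zs,[qs[k][i] for k in zs]) for i in range(7)]); Q[6]+=t; movej(Q)
go(.3,270); print("yaw change",observe()["orientation"][2]-yw(y)[2], observe()["orientation"])
E
python3 lid.py
```

```text
206 [ 0.364  0.716 -0.859  1.552  0.577  1.143  0.122]
213.5 [ 0.366  0.708 -0.863  1.543  0.57   1.158  0.128]
221.0 [ 0.367  0.702 -0.868  1.533  0.564  1.172  0.134]
228.5 [ 0.369  0.695 -0.872  1.523  0.557  1.187  0.14 ]
270 [ 0.376  0.659 -0.892  1.461  0.523  1.27   0.172]
yaw change 0.2977636233177563 [3.14055382e+00 6.70193348e-04 2.60935628e+00]
```

```bash
cat >> lid.py <<'E'
h=SPAN/2
go(-h,260); print("hit",move_l([*C,Z],v=80,contact_N=12)); go(-h,Z)
z=Z
for k in range(3):
    move_gripper(0.3,70); s=observe();print(k,"grip",s["grip_width"],s["finger_force"],s["force"],s["moment"][2])
    if s["grip_width"]<.4: break
    for i in range(1,7): go(-h+SPAN*i/6,z+RISE*i/6)
    z+=RISE
    s=observe();print("end",s["ee_pos"],s["force"],s["moment"],s["time"])
    if k<2:
        move_gripper(0.75); go(h,z+33); go(-h,z+33); go(-h,z)
E
python3 lid.py|tail -8
```

```text
yaw change 0.2984711254846637 [ 3.14156831e+00 -3.39876264e-04  2.61006378e+00]
hit False
0 grip 0.49239840614133135 71.72573447227478 [-0.67948655 -1.03862762  4.08510191] -0.004600018549754399
end [612.2604988   49.7386413  213.50906517] [ 3.21036799 -1.2056137  -2.31072728] [-0.15751348 -0.86251714 -0.07716944] 31.8
1 grip 0.4927192578177434 70.80316543579102 [ 0.14650442 -0.28749075  3.65911526] -0.015579771490717856
end [614.21450453  49.24505837 222.58961448] [ 3.31127718 -0.97930839  5.67330334] [-0.06610246 -1.14991823  0.12711667] 41.5333
2 grip 0.49361142360978205 70.70422053337097 [0.17254958 0.86088074 4.43725254] -0.07962186960353675
end [613.72451416  48.49293146 230.24871758] [ 1.52993952 -0.96474613  4.32377178] [-0.25875723 -0.28053627  0.02739593] 51.2667
```

Grip width is 0.49 × 85 = 42 mm, which matches the knob. The turns went smoothly, so I'll lift with a force check.

Run:
```python
from h import *
p=observe()["ee_pos"]
print("hit",move_l([612,48.8,p[2]+15],v=40,contact_N=15),observe()["force"],observe()["ee_pos"])
s=observe()
if s["force"][2]>-10:
    print("hit",move_l([612,48.8,300],v=80,contact_N=15)); s=observe();print(s["force"],s["grip_width"],s["ee_pos"],s["joint_pos"],s["time"])
    f=snap("w3")
```

```text
hit False [ 9.27551892e-02 -2.48249949e-03 -2.64696410e+00] [611.28878997  49.12268156 245.15563229]
hit False
[-0.36045562  0.66517709 -1.93087369] 0.49308483780007095 [611.66599686  48.55845374 299.46108802] [ 0.34234642  0.61366025 -0.82497864  1.41384138  0.4530361   1.31088566
  2.58986869] 52.6667
```

View pics/w3.png

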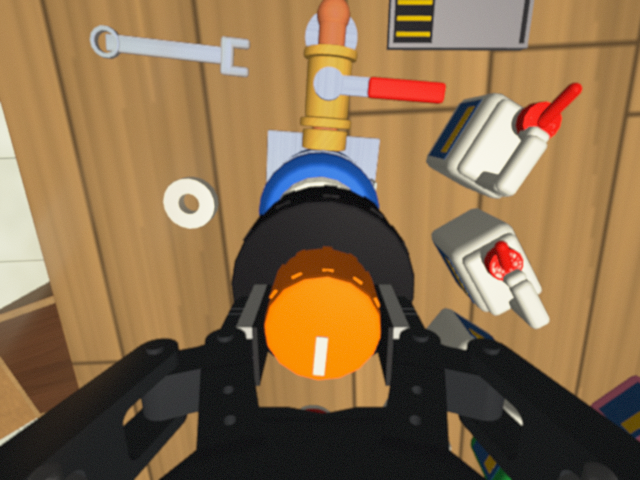

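The lid is off and held, knob up; force shows about 2 N of weight. I'll move it to the dish.

Run:
```python
from h import *
X=[636,-269.5]
y=near([*X,60],PI/2)
move_to([*X,300],yw(y)); print(observe()["ee_pos"],observe()["grip_width"])
move_l([*X,75],v=150); print(observe()["force"])
print("hit",move_l([*X,48],v=25,contact_N=5),observe()["ee_pos"],observe()["force"])
move_gripper(0.75); move_l([*X,200],v=150)
move_to([500,-150,340],yw(PI)); snap("w4"); f=grab_frame("top");cv2.imwrite("pics/top1.png",f[:,:,::-1]);print(observe()["time"])
a=cv2.resize(f[110:285,190:520,::-1],None,fx=1.8,fy=1.8,interpolation=cv2.INTER_CUBIC); b=cv2.imread("pics/w4.png")[:,:]
c=np.zeros((600,640,3),np.uint8); c[:285,:594]=a[:285,:594]; c[285:600]=cv2.resize(b,(640,480))[:315]; cv2.imwrite("pics/c4.png",c)
```

```text
[ 636.19837481 -268.47822345  299.66666229] 0.4950199368026583
[-0.08713052 -0.80719513 -1.28418763]
hit True [ 635.96351596 -269.27222333   57.14417521] [0.60770796 0.20787646 4.20208343]
59.7417
```

View pics/c4.png

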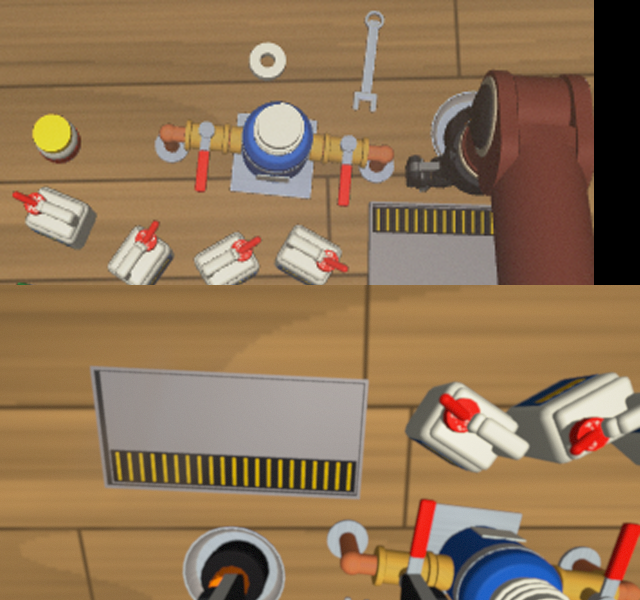

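The lid is lying in the dish, and the bottles haven't moved. Now a wrist view over all four bottles.

Run:
```python
from h import *
np.set_printoptions(precision=1,suppress=True)
cs=[wat("w4",u,v,16) for u,v in((94,82),(367,96),(359,211),(106,202))]
for c in cs: print("tray",c)
for z in(400,380,360):
    try: move_to([545,190,z],yw(PI)); print(z);break
    except Unreachable: pass
snap("w5"); print(observe()["time"])
```

```text
tray [ 375.1 -419.7   16. ]
tray [391.2 -96.6  16. ]
tray [ 531.4 -102.5   16. ]
tray [ 518.9 -429.6   16. ]
400
61.1
```

View pics/w5.png

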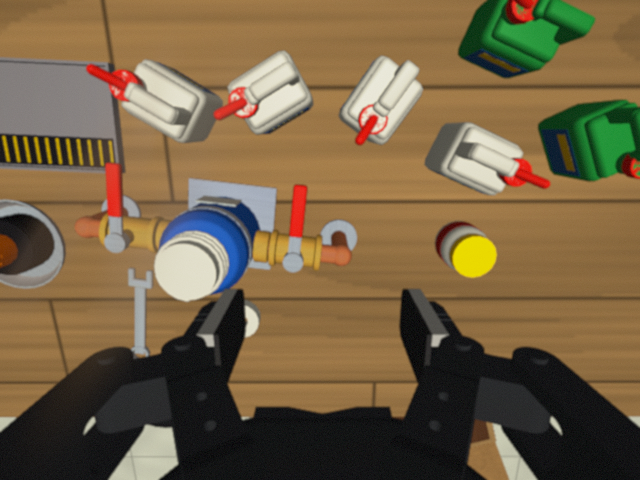

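```bash
cat >> h.py <<'E'
TR=np.array([453.5,-262.]);TY=-0.047
def slot(i):
    "bottle mid target in slot i (0 = far right .. 3 = nearest the bottles)"
    x,y=-14,[-122,-41,40,121][i];c,s=np.cos(TY),np.sin(TY);return TR+[c*x-s*y,s*x+c*y]
def bott(name,t,r):
    a,b=wat(name,*t,146)[:2],wat(name,*r,146)[:2];d=a-b;L=np.hypot(*d);u=d/L
    return (b+u*38*L/93),np.arctan2(d[1],d[0]),L
E
python3 - <<'E'
from h import *
for n,t,r in((4,(88,67),(178,115)),(3,(218,115),(294,77)),(2,(361,141),(409,66)),(1,(548,184),(473,143))):
    m,y,L=bott("w5",t,r);print(n,m.round(1),np.degrees(y).round(1),L.round(1))
    g=m-8*np.array([np.cos(y),np.sin(y)])
    for k in range(2):
        q=solve_ik([*g,125],yw(y+k*PI)); print("  grasp",k,None if q is None else np.round(q,2))
for i in range(4):
    g=slot(i)-[8,0]
    for k in range(2):
        q=solve_ik([*g,130],yw(TY+k*PI)); print(i,slot(i).round(1),k,None if q is None else np.round(q,2))
E
```

```text
4 [442.   5.] -118.4 96.0
  grasp 0 [ 0.39  0.55 -0.67  2.1   0.55  0.67  1.99]
  grasp 1 [-0.02  0.47 -0.08  2.11  0.07  0.56 -0.65]
3 [439.6 127.6] -65.6 86.9
  grasp 0 [ 0.23  0.62 -0.86  2.07  0.69  0.76  2.5 ]
  grasp 1 [-0.15  0.49 -0.28  2.08  0.24  0.6  -0.17]
2 [444.7 255.7] -32.4 85.3
  grasp 0 [ 0.05  0.76 -1.02  1.93  0.81  0.94  2.76]
  grasp 1 [-0.31  0.57 -0.4   1.94  0.33  0.69  0.09]
1 [507.3 381.3] 63.2 96.2
  grasp 0 [-0.63  0.69 -0.07  1.61  0.06  0.84 -1.19]
  grasp 1 [-0.3   0.78 -0.67  1.6   0.56  0.96  1.52]
0 [ 433.8 -383.2] 0 [ 0.25  0.73  0.75  1.78 -0.62  0.89 -0.33]
0 [ 433.8 -383.2] 1 [ 0.91  0.63 -0.33  1.76  0.28  0.79  1.96]
1 [ 437.6 -302.3] 0 [ 0.1   0.66  0.75  1.92 -0.62  0.81 -0.43]
1 [ 437.6 -302.3] 1 [ 0.82  0.58 -0.37  1.89  0.3   0.72  1.8 ]
2 [ 441.4 -221.4] 0 [-0.16  0.68  0.94  2.02 -0.76  0.83 -0.39]
2 [ 441.4 -221.4] 1 [ 0.7   0.53 -0.4   2.    0.33  0.67  1.62]
3 [ 445.2 -140.5] 0 [-0.34  0.65  0.94  2.09 -0.76  0.79 -0.54]
3 [ 445.2 -140.5] 1 [ 0.57  0.51 -0.43  2.07  0.35  0.64  1.42]
```

```bash
cat >> h.py <<'E'
def reds(name):
    h=cv2.cvtColor(cv2.imread(f"pics/{name}.png"),cv2.COLOR_BGR2HSV)
    m=(((h[...,0]<5)|(h[...,0]>175))&(h[...,1]>180)&(h[...,2]>110)).astype(np.uint8)
    n,_,st,c=cv2.connectedComponentsWithStats(m)
    return [(wat(name,*c[i],143)[:2],st[i,4]) for i in range(1,n) if st[i,4]>150]
def hover(name,m,yb,k):
    "look from above the bottle; return red-cap offset from where it should be"
    u=np.array([np.cos(yb),np.sin(yb)]);g=m-8*u
    move_gripper(0.6,60); move_to([*g,310],yw(yb+k*PI)); snap(name)
    e=m+37*u; c=[(np.hypot(*(p-e)),(p-e).round(1),a) for p,a in reds(name)]
    return min(c,key=lambda t:t[0])
def carry(m,yb,k,i):
    u=np.array([np.cos(yb),np.sin(yb)]);g=m-8*u
    hit=move_l([*g,123],yw(yb+k*PI),v=130,contact_N=10)
    if hit: print("HIT",observe()["ee_pos"],observe()["force"]);return False
    move_gripper(0.05,60); s=observe();print("grip",s["grip_width"],s["force"].round(1))
    if s["grip_width"]<.15: return False
    move_l([*g,160],v=80);move_l([*g,325],v=200);s=observe();print("lift",s["grip_width"],s["force"].round(1))
    t=slot(i)-8*np.array([np.cos(TY),np.sin(TY)])
    move_to([*t,325],yw(TY+k*PI)); move_l([*t,145],v=150)
    print("down",move_l([*t,124],v=25,contact_N=4),observe()["ee_pos"].round(1))
    move_gripper(0.45); move_l([*t,200],v=80); move_l([*t,310],v=200);print("t",observe()["time"]);return True
E
python3 - <<'E'
from h import *
m,y,_=bott("w5",(88,67),(178,115))
r=hover("b4",m,y,1);print(r)
if r[0]<15: carry(m,y,1,0); snap("b4p")
E
```

```text
(np.float64(4.964451820156636), array([3.3, 3.7]), np.int32(782))
grip 0.1984285857525659 [1.2 0.  2.8]
lift 0.19439360717541165 [ 0.2 -0.7 -5.9]
down True [ 425.2 -382.2  127.4]
t 72.9
```

View pics/b4.png

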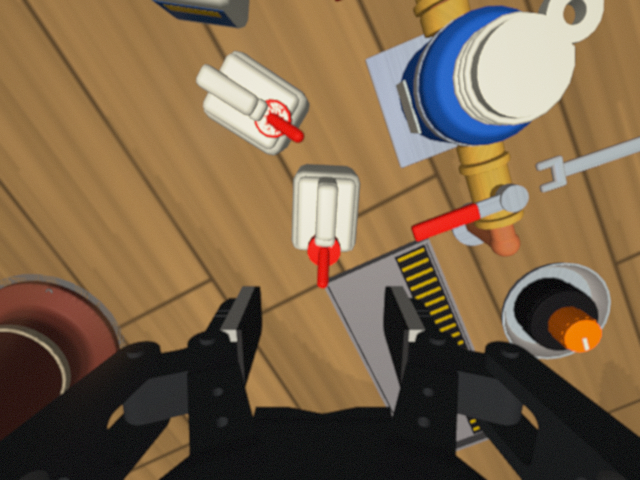

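The hover view shows bottle 4 aligned with the tool, spout at (322,270), and it was placed at the expected height. I'll carry on with the others.

Run:
```python
from h import *
for n,t,r,k,i in((3,(218,115),(294,77),1,1),(2,(361,141),(409,66),1,2),(1,(548,184),(473,143),0,3)):
    m,y,_=bott("w5",t,r); e=hover(f"b{n}",m,y,k);print(n,e)
    if e[0]>12: break
    if not carry(m,y,k,i): break
else:
    move_to([545,60,400],yw(PI)); f=grab_frame("top");cv2.imwrite("pics/top2.png",f[:,:,::-1]);print(observe()["time"])
```

```text
3 (np.float64(6.756986326133273), array([-4.8,  4.8]), np.int32(678))
grip 0.20244520059321358 [-1.9  1.5  2.1]
lift 0.19692159315831442 [ 0.   0.8 -5.9]
down True [ 428.7 -302.3  126.9]
t 84.6583
2 (np.float64(7.973589733168492), array([-7.1,  3.6]), np.int32(754))
grip 0.19205630323972206 [-1.2 -0.4  4. ]
lift 0.1995108555296883 [ 0.5 -0.5 -3.3]
down True [ 432.8 -220.7  127.5]
t 96.4833
1 (np.float64(5.865824103843072), array([4.1, 4.2]), np.int32(460))
grip 0.1962377181998494 [ 1.3 -1.9  2.2]
lift 0.19917224522941115 [ 0.1  0.6 -6.3]
down True [ 436.3 -140.4  127.4]
t 109.0
111.0167
```

Run:
```python
from h import *
move_to([560,-200,400],yw(PI)); snap("w6"); move_to([500,250,350],yw(PI))
f=grab_frame("top")[100:290,190:530,::-1]
cv2.imwrite("pics/top3.png",cv2.resize(f,None,fx=2.35,fy=2.35,interpolation=cv2.INTER_CUBIC))
```

```text
(no output)
```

View pics/w6.png

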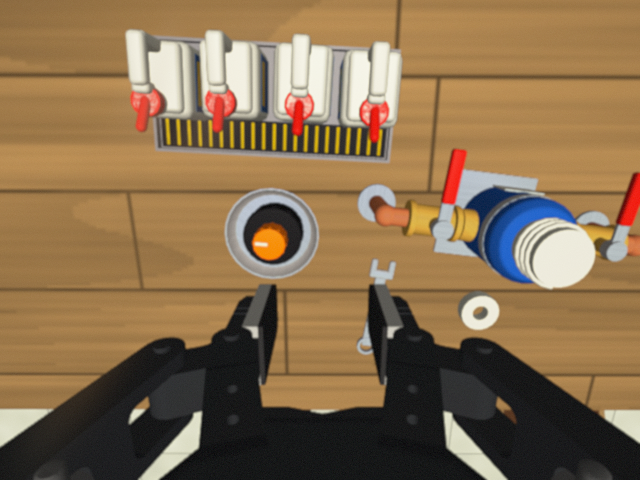

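View pics/top3.png

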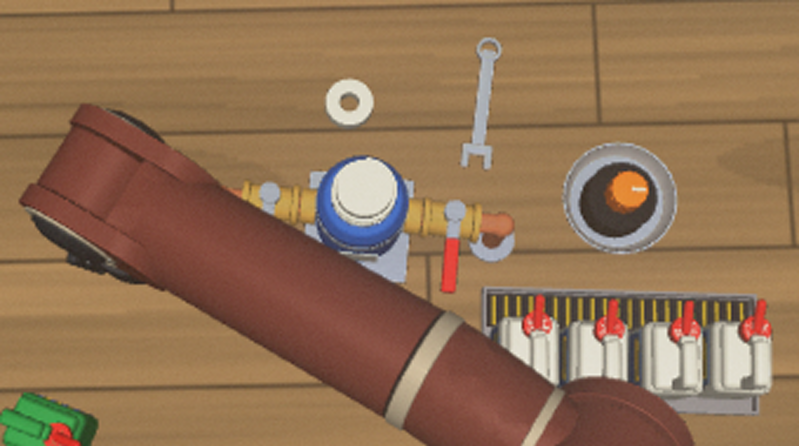

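All four bottles stand in the tray with spouts over the channel, and the lid lies knob up. I'll check the numbers.

Run:
```python
from h import *
c,s=np.cos(TY),np.sin(TY);R=np.array([[c,s],[-s,c]])
for t,r in(((141,129),(138,36)),((218,130),(215,36)),((298,133),(301,40)),((374,139),(379,47))):
    m,y,L=bott("w6",t,r);a=wat("w6",*t,146)[:2]
    print("tip local",(R@(a-TR)).round(1),"mid local",(R@(m-TR)).round(1),"dyaw",np.degrees(y-TY).round(1),L.round(1))
print("tray corners local",[(R@(wat("w6",u,v,16)[:2]-TR)).round(1) for u,v in((157,150),(389,161),(400,49))])
print(observe()["time"])
```

```text
tip local [  42.6 -121.8] mid local [  -9.  -118.9] dyaw -3.1 87.5
tip local [ 39.5 -41.7] mid local [-12.6 -41.9] dyaw 0.2 88.1
tip local [38.3 41.6] mid local [-13.5  41.7] dyaw -0.1 87.6
tip local [ 40.3 121.5] mid local [-11.3 119.7] dyaw 2.0 87.4
tray corners local [array([  73.3, -163.5]), array([ 71.9, 163.5]), array([-72.1, 163.1])]
113.8083
```

```bash
python3 -c "
from station import *
print(sign_off())"
```

```text
the job is handed in; nothing more can be done
None
```

The job is handed in at about 114 s: both valves shut, then the lid unscrewed and laid knob up in the dish, all four white bottles standing in the tray with spouts over the channel, and the wrench, tape reel, grease jar and coloured look-alikes not moved.

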